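# Pin three earthing bars together in a test-bench terminal

### The arm

A 6-joint arm with a two-finger parallel gripper is mounted at the origin on the work surface. World frame = base frame: x ahead of the robot, y to its left, z up, the work surface at z = 0. Lengths are in m, angles in rad, forces in N, time in s.
With the tool pointing down it reaches from about 0.35 to 0.975 m from the base axis. Payload 17.4 kg.
Tool frame: the origin (TCP) lies midway between the tips of the shut fingers; the grasp point (between the pads) lies 19 mm behind it; z points along the fingers, y is the line along which they close (so a half turn about z gives the same grasp; the last joint's range is limited). The gripper opens to 85 mm and grips with 20 to 120 N. Pads are 22 mm wide; open, the fingers measure 114 mm over their backs; the gripper's body (76 mm by 85 mm) begins 54 mm behind the grasp point. The pads swing forward as they close: fully open they stand 13 mm farther back than shut.
Start: joints at [-1.155, 0.116, 1.442, -0, 1.584, -0.038], TCP at [0.296, -0.607, 0.205] pointing down, gripper open.
Joint ranges: [-2.83, 2.83], [-0.83, 2.19], [0.07, 2.5], [-1.14, 4.28], [0.01, 3], [-2.97, 2.97]. Speed limits (rad/s): [1.89, 1.89, 2.22, 3.14, 3.14, 3.14].

### API

Orientations are given as [roll, pitch, yaw] about the fixed x, y, z axes, in that order (R = Rz(yaw) Ry(pitch) Rx(roll)).
In Python, from plant import robot, optics, workorder, readout gives the robot as it stands (robot), with the cameras (optics), the job (workorder) and the readings (readout).
- The arm moves only by the shell command python3 drive.py FILE [FORCE], which reads ROWS from the file FILE. ROWS is a JSON list that holds a single list of rows (three levels of brackets), with 1 to 5 rows, each of 5 numbers: the finger opening in m, then dx, dy, dz in shares of the most that a row can go, 1 being 50 mm, then a turn about the tool's z in a scale on which 1.0 is 360 degrees; each row shifts and turns the commanded pose from where the row before left it, along the tool's axes as they then stand; what a row does not reach is not made up. A row lasts 1/10 s, in which the tool goes at most 0.05 m and 0.15 rad, less where a joint would pass 70% of its speed; a pose out of reach is approached as far as the arm can. The fingers move at their own pace and stop on an object; FORCE is the grip in N (left out, the last holds). Time passes only in rows, so rows that do not move let the fingers close. It prints the time, the measured TCP pose, the force, the opening and the grip force at its end. Shift and turn numbers lie between -1 and 1, and a call with a number outside is refused. Input that does not fit is refused with a message, and nothing moves.
- readout.read_state(): the state, without advancing time (a new reading comes with each control period).
- optics.grab_frame(name): name is "scene" or "top"; returns a dict with "pixels" (400x640x3 uint8, red, green, blue), "range_z" (400x640 float32, m along the optical axis (not along the pixel's ray), 0 where there is no reading), "fx", "fy", "cx", "cy" (pixels), "k1" (the pictures are not rectified: a ray, as slopes to the right and down, at radius r is drawn at 1 + k1 r^2 times it, then the intrinsics apply), "rvec" (rotation vector, rad) and "tvec" (3), from world to camera coordinates, as OpenCV has them. Camera axes: x right, y down, z forward; pixel columns grow to the right and rows downward; lengths in m; the calibration is good to about 2 mm. A picture is of the moment at which its call begins.
- workorder.sign_off(): hands the job in; it is judged then, once.
The state is a dict: "t": time; "joints": joint angles; "joint_velocities": joint speeds; "effort": joint torques, N m; "tcp_pos": TCP position; "eef_rot": TCP orientation; "contact_force": force on the tool from outside, world axes, zero at the start; "moment": the same for the moment, N m; "opening": finger opening in m; "grip_force": force on a finger pad.
Only numpy, scipy, OpenCV 4.12 (cv2) and the standard library are available. Lean on these libraries where they do the work, as an engineer would, in place of code of your own. Each camera call takes 0.05 s, during which the arm holds its last target. There are 200 camera calls.

### The job

The three earthing bars stacked in the green terminal carriage have slid out of line: push them gently along the carriage until all three are fully home against its orange end stop, feeling for the stop, so that their holes line up over the socket. Then take the red-handled brass pin from its blue stand, pass it down through all three bars into the socket until its collar sits flush on the top bar, and let go. Do not force the bars or the pin, and leave the battery pack, the test gun and the screwdriver where they are.

Things in the scene. Friction and masses are not known exactly. Their poses are not given: they have to be found in the camera images.
- board: Black board fixed to the bench, 220 x 110 x 8 mm, origin at the centre of its underside, x along its length, z up. On it stands the green terminal carriage (144 mm along x with its end stop, 56 mm across, on the centre line), clamped firmly but set by hand: it is shifted along x by an offset anywhere from -18 to +18 mm, and no reading gives it.
- floor_mark (a point): Point of the board 38 mm above its origin, at the height of the carriage floor. The bars lie there one on another (stack 38 to 56 mm high) between side guides 36 mm apart with tops at 51 mm. The floor ends openly 90 mm to -x of this point (plus the offset); bars that are home overhang it there by 10 mm, others 2 to 50 mm more. Push these ends to +x; they slide easily (about 1 to 3 N).
- stop_mark (a point): Where the orange end stop's face would be at offset 0 (44 mm to +x, 50 mm up); the real stop, rigid, 56 mm wide, top at 60 mm, is shifted by the -18 to +18 mm offset along x. Find it by feel: push no faster than 15 mm/s and stop at a rise of about 7 N. Keep the total load on carriage and stop, and the pin on any bar, under 25 N.
- socket_mark (a point): Where the socket's mouth would be at offset 0 (6 mm to +x, 38 mm up); the real one is shifted by the -18 to +18 mm offset. A round blind hole of 14 mm diameter, 27 mm deep, in the carriage floor, exactly under the holes of bars that are fully home.
- copper_bar: Copper-coloured smooth flat bar, loose, 144 x 34 x 6 mm, plated aluminium, about 0.08 kg, the lowest of the three stacked in the carriage; origin at the centre of its underside, x along its length (towards the end stop), z up. One through hole of 15 mm diameter, 34 mm from the origin along +x.
- brass_bar: Brass-coloured smooth flat bar, loose, 144 x 34 x 6 mm, plated aluminium, about 0.08 kg, the middle one of the three stacked in the carriage; origin at the centre of its underside, x along its length (towards the end stop), z up. One through hole of 15 mm diameter, 34 mm from the origin along +x.
- tinned_bar: Silver-coloured smooth flat bar, loose, 144 x 34 x 6 mm, plated aluminium, about 0.08 kg, the top one of the three stacked in the carriage; origin at the centre of its underside, x along its length (towards the end stop), z up. One through hole of 15 mm diameter, 34 mm from the origin along +x.
- copper_bar_hole (a point): Centre of the hole of copper_bar, at half its thickness (3 mm above the bar's underside).
- brass_bar_hole (a point): Centre of the hole of brass_bar, at half its thickness (3 mm above the bar's underside).
- tinned_bar_hole (a point): Centre of the hole of tinned_bar, at half its thickness (3 mm above the bar's underside).
- stand: Blue stand block fixed to the bench, 60 x 60 x 46 mm, origin at the centre of its underside; it holds the pin upright in a central hole of 15 mm diameter, 42 mm deep.
- pin: Brass pin, red handle, 0.09 kg, upright in the stand. Origin at its lower tip, z up its axis. Tip 9 mm diameter, widening to 12 mm at z = 8 mm; shank 12 mm up to 40 mm; collar 32 mm diameter, 40 to 44 mm; round handle 24 mm diameter, 44 to 72 mm. In the stand the tip is 6 mm above the bench; home in the bars it is 16 mm above the board's origin, the collar on the top bar.
- battery: Bystander: blue battery pack lying on the bench, 70 x 170 x 24 mm, origin at the centre of its underside, long along its y.
- gun: Bystander: white discharge test gun lying on its side, about 180 mm along its x (tip to +x), its grip reaching 155 mm to -y, 64 mm high; origin on the bench under its barrel.
- driver: Bystander: screwdriver lying along its x, about 200 mm long, 30 mm thick at the handle.

How it is judged:
On the way, in this order (a step that is already met when the one before it is completed fails the run):
1. the three bars' holes are in line, within 3 mm of each other, while the pin is not yet in them (horizontal distance between copper_bar_hole and brass_bar_hole below 0.003 m and horizontal distance between each of brass_bar_hole, copper_bar_hole and tinned_bar_hole below 0.003 m and not (horizontal distance between pin and copper_bar_hole below 0.004 m and horizontal distance between pin and brass_bar_hole below 0.004 m and horizontal distance between pin and tinned_bar_hole below 0.004 m)), for 0.2 s.
2. the pin stands through all three bars, down in the socket (horizontal distance between pin and copper_bar_hole below 0.004 m and horizontal distance between pin and brass_bar_hole below 0.004 m and horizontal distance between pin and tinned_bar_hole below 0.004 m and z of pin in the frame of board between 0.012 and 0.0185 m and angle between pin's own z axis and vertical below 0.08 rad), for 0.2 s.
At the end, for the whole second after the job is handed in: The pin stands through the holes of all three bars (axis within 4 mm of each hole's centre) and in the socket, upright within 0.08 rad, its tip 12 to 18.5 mm above the board's origin (fully home 16 mm, so the collar is flush within 2.5 mm), released; pin and bars at rest (all of step 2 and linear speed of each of pin, copper_bar, brass_bar, tinned_bar below 0.01 m/s); the robot touches nothing.
It fails at once if the carriage with its stop and socket is loaded with more than 25 N in all (contact force between board and anything else above 25 N).
It fails at once if the pin bears on a bar with more than 25 N (contact force between pin and copper_bar above 25 N or contact force between pin and brass_bar above 25 N or contact force between pin and tinned_bar above 25 N).
It fails at once if the battery pack, the gun or the screwdriver is moved by more than 20 mm (distance of any of battery, gun, driver from where it was at the start of the episode above 0.02 m).
It also fails if it takes over 64 s, if anything falls off the work surface, if the arm or the gripper's body presses on something with over 40 N, if the wrist force passes 120 N, or if a joint passes its speed limit or range.

## Working session

There is one attempt and no reset: what is moved stays moved. The work goes in short steps, Python scripts to look and compute and a shell command to move; the robot and the scene stay as the last step left them, time stands still between calls to the robot, and variables do not carry over. Pictures are saved under pics/ and viewed, at most 10 in all, crops included, and the job is handed in when it is done.

```bash
ls; mkdir -p pics; cat > h.py <<'E'
import numpy as np, cv2
from plant import robot, optics, workorder, readout
def grab(n,save=None):
    f=optics.grab_frame(n)
    if save: cv2.imwrite(save,f["pixels"][:,:,::-1])
    return f
def cloud(f):
    h,w=f["range_z"].shape
    v,u=np.mgrid[:h,:w]
    xd=(u-f["cx"])/f["fx"]; yd=(v-f["cy"])/f["fy"]
    x,y=xd.copy(),yd.copy()
    for _ in range(8):
        s=1+f["k1"]*(x*x+y*y); x,y=xd/s,yd/s
    z=f["range_z"]; P=np.stack([x*z,y*z,z],-1)
    R=cv2.Rodrigues(np.array(f["rvec"],float))[0]
    W=(P-np.array(f["tvec"]).reshape(3))@R
    W[z==0]=np.nan
    return W
E
python3 - <<'E'
from h import *
for n in("top","scene"):
    f=grab(n,f"pics/{n}0.png"); np.save(f"pics/{n}0.npy",cloud(f)); np.save(f"pics/{n}0c.npy",f["pixels"])
    R=cv2.Rodrigues(np.array(f["rvec"],float))[0]; print(n,-R.T@np.array(f["tvec"]).reshape(3),f["fx"])
print(readout.read_state())
E
```

```text
drive.py
pics
plant.py
top [ 0.55338908 -0.00418298  1.08234231] 467.7984416402033
scene [ 1.26044859 -0.44336364  0.67072244] 453.1386398768445
{'t': 0.1, 'joints': array([-1.15484030e+00,  1.16457234e-01,  1.44217799e+00, -1.25579388e-05,
        1.58401178e+00, -3.78052002e-02]), 'joint_velocities': array([-0.00078525,  0.00014277, -0.00173222,  0.00147451,  0.00017227,
        0.00128067]), 'effort': array([ 4.56991156e-04, -7.33666348e+01, -6.33787322e+01, -2.76274732e-04,
        5.16949382e-03, -1.31616778e-05]), 'tcp_pos': array([ 0.29579304, -0.60652394,  0.20443577]), 'eef_rot': array([-3.14053858e+00, -2.73026197e-05,  4.53761057e-01]), 'contact_force': array([-0.29150917, -0.00316469, -0.57236284]), 'moment': array([ 0.00224436, -0.01598783, -0.00472414]), 'grip_force': 0.0, 'opening': 0.08547637018241601}
```

View pics/top0.png

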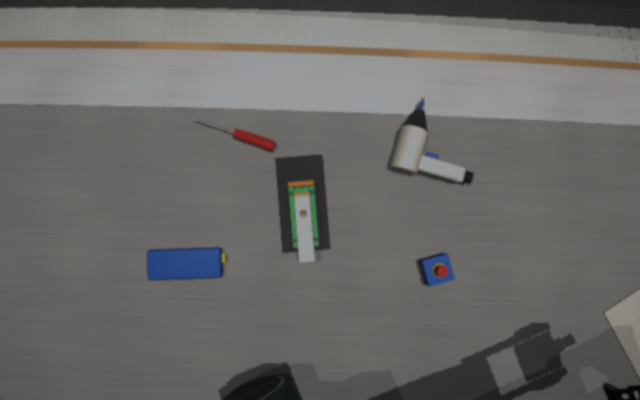

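View pics/scene0.png

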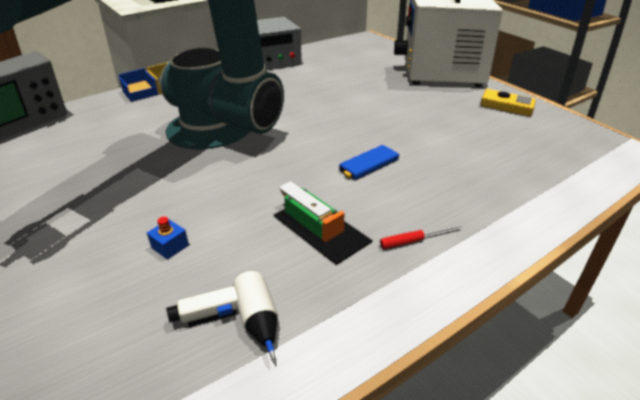

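The top view shows the board around (302,203), with the orange stop at (301,184) and the bar end at (306,262). The stand and pin are at (437,269), the gun at (420,150), the battery at (185,263) and the driver at (240,137). Next I measure these.

```bash
python3 - <<'E'
from h import *
C=np.load("pics/top0c.npy"); W=np.load("pics/top0.npy")
hsv=cv2.cvtColor(C,cv2.COLOR_RGB2HSV); H,S,V=hsv[...,0].astype(int),hsv[...,1].astype(int),hsv[...,2].astype(int)
v,u=np.mgrid[:400,:640]
def roi(a,b,c,d): return (u>=a)&(u<=b)&(v>=c)&(v<=d)
def rep(n,m):
    P=W[m]; P=P[~np.isnan(P).any(1)]
    r=cv2.minAreaRect((P[:,:2]*1000).astype(np.float32)); print(n,len(P),"med",np.round(np.median(P,0),4),"mn",P.min(0).round(4),"mx",P.max(0).round(4),"rect",np.round(r[0],1),np.round(r[1],1),round(r[2],2))
R=roi(265,340,145,272)
nearb=np.abs(W[...,2]-.008)<.005
rep("board",R&(V<60)&(W[...,2]<.03))
rep("orange",R&(H<18)&(S>150)&(v<195)&(V>90))
rep("green",R&(H>45)&(H<80)&(S>120))
rep("bar",R&(S<50)&(W[...,2]>.045))
rep("barall",R&(W[...,2]>.03))
s=roi(410,465,245,295)
rep("stand",s&(H>100)&(H<125)&(S>150)&(W[...,2]>.035))
red=((H<8)|(H>172))&(S>150)
rep("pinred",s&red); rep("pintop",s&red&(W[...,2]>.072))
F=np.load("pics/scene0c.npy");X=np.load("pics/scene0.npy")
h2=cv2.cvtColor(F,cv2.COLOR_RGB2HSV);H,S,V=[h2[...,i].astype(int) for i in range(3)]
W=X
R=roi(270,375,175,265)
rep("s bar",R&(S<50)&(V>110)&(W[...,2]>.045)); rep("s orange",R&(H<18)&(S>150)&(W[...,2]>.01)); rep("s orange top",R&(H<18)&(S>150)&(W[...,2]>.066))
s=roi(140,195,210,260); red=((H<6)|(H>172))&(S>150); rep("s red",s&red&(W[...,2]>.06));rep("s redtop",s&red&(W[...,2]>.074))
rep("s board",R&(V<50)&(W[...,2]<.02))
I=C[150:270,250:350]; a=cv2.resize(I,None,fx=5,fy=5,interpolation=cv2.INTER_CUBIC)[:,:,::-1]
b=cv2.resize(F[170:270,265:385],None,fx=4,fy=4,interpolation=cv2.INTER_CUBIC)[:,:,::-1]
a=np.clip(a*1.6,0,255).astype(np.uint8); cv2.imwrite("pics/c.png",a); cv2.imwrite("pics/c2.png",b)
E
```

```text
board 2416 med [0.649  0.017  0.0088] mn [ 0.5021 -0.0533  0.0008] mx [0.7255 0.0724 0.0164] rect [613.3   8.8] [216.9 106.7] 6.3
orange 140 med [0.6554 0.023  0.0602] mn [ 0.6481 -0.0142  0.0199] mx [0.7432 0.0976 0.0645] rect [688.9  51. ] [141.4  43.4] 46.66
green 197 med [0.5969 0.0212 0.0514] mn [ 0.5159 -0.0248  0.0341] mx [0.6469 0.0383 0.0559] rect [581.9   5.9] [127.8  52.5] 6.44
bar 1002 med [0.552  0.0022 0.0566] mn [ 0.4838 -0.0244  0.0475] mx [0.638  0.0335 0.0632] rect [5.598e+02 3.000e-01] [152.   46.4] 7.69
barall 1905 med [0.578  0.0038 0.0549] mn [ 0.4838 -0.0293  0.0302] mx [0.7417 0.0946 0.0649] rect [620.4  15.6] [277.2  81. ] 16.86
stand 438 med [ 0.4762 -0.2885  0.046 ] mn [ 0.4393 -0.3308  0.0366] mx [ 0.5048 -0.2619  0.0521] rect [ 472.7 -296.1] [58.2 58.6] 16.19
pinred 88 med [ 0.4718 -0.2957  0.0776] mn [ 0.4628 -0.3068  0.0678] mx [ 0.4825 -0.2859  0.0816] rect [ 472.7 -296.4] [20.6 19.8] 88.51
pintop 82 med [ 0.4717 -0.2968  0.0777] mn [ 0.4628 -0.3068  0.073 ] mx [ 0.4825 -0.2859  0.0816] rect [ 471.7 -296.8] [20.1 19.7] 48.59
s bar 651 med [5.58e-01 3.00e-04 5.64e-02] mn [ 0.482  -0.0307  0.0459] mx [0.6328 0.0378 0.06  ] rect [559.5   1.9] [153.1  56.1] 6.31
s orange 463 med [0.657  0.0085 0.0417] mn [ 0.6259 -0.0165  0.01  ] mx [0.6629 0.0513 0.0636] rect [643.4  16.7] [33.7 69. ] 7.17
  return _methods._mean(a, axis=axis, dtype=dtype,
  ret = um.true_divide(
Traceback (most recent call last):
ValueError: zero-size array to reduction operation minimum which has no identity
```

```bash
cat >> h.py <<'E'
def onplane(f,uv,z):
    K=np.array([[f["fx"],0,f["cx"]],[0,f["fy"],f["cy"]],[0,0,1.]])
    p=(np.array(uv,float)-[f["cx"],f["cy"]])/[f["fx"],f["fy"]]; x=p.copy()
    for _ in range(8): x=p/(1+f["k1"]*(x**2).sum(1,keepdims=True))
    R=cv2.Rodrigues(np.array(f["rvec"],float))[0]; c=-R.T@np.array(f["tvec"]).reshape(3)
    d=np.c_[x,np.ones(len(x))]@R
    return c+d*((z-c[2])/d[:,2])[:,None]
def rect(f,m,z):
    P=onplane(f,np.argwhere(m)[:,::-1],z)[:,:2]*1000
    r=cv2.minAreaRect(P.astype(np.float32)); return np.round(P.mean(0),1),np.round(r[0],1),np.round(r[1],1),round(r[2],2)
E
python3 - <<'E'
from h import *
f=grab("top"); C=f["pixels"]; W=cloud(f)
hsv=cv2.cvtColor(C,cv2.COLOR_RGB2HSV).astype(int); H,S,V=hsv[...,0],hsv[...,1],hsv[...,2]
v,u=np.mgrid[:400,:640]
def roi(a,b,c,d): return (u>=a)&(u<=b)&(v>=c)&(v<=d)
R=roi(270,335,150,268)
print("board",rect(f,R&(V<60)&(W[...,2]<.03),.008))
print("carr",rect(f,R&(S>110)&(v>178)&(u>284),.055))
print("orange",rect(f,R&(H<18)&(S>150)&(v>178)&(v<190)&(u>284),.060))
print("bar",rect(f,R&(S<50)&(V>90)&(W[...,2]>.045)&(u>290)&(u<318)&(v>195),.056))
s=roi(410,465,245,295)
red=((H<8)|(H>172))&(S>150)
print("pin",rect(f,s&red,.078))
a=cv2.resize(C[150:270,250:350],None,fx=5,fy=5,interpolation=cv2.INTER_CUBIC)
g=grab("scene"); b=cv2.resize(g["pixels"][170:270,265:385],None,fx=5,fy=5,interpolation=cv2.INTER_CUBIC)
cv2.imwrite("pics/c.png",np.clip(a.astype(float)*1.6,0,255).astype(np.uint8)[:,:,::-1]); cv2.imwrite("pics/c2.png",b[:,:,::-1])
E
```

```text
board (array([632.7,  10.9]), array([613.4,   8.6]), array([216.7, 106.6]), 6.31)
carr (array([609.2,   8.6]), array([589.2,   5.4]), array([145.6,  59.7]), 7.02)
orange (array([653.8,  13.2]), array([653.6,  13.2]), array([ 9.7, 55.2]), 6.52)
bar (array([553.8,   2.6]), array([554.9,   3.7]), array([143.1,  36.8]), 6.25)
pin (array([ 472.2, -295.7]), array([ 472.7, -295.4]), array([19.3, 21.9]), 1.15)
```

View pics/c.png

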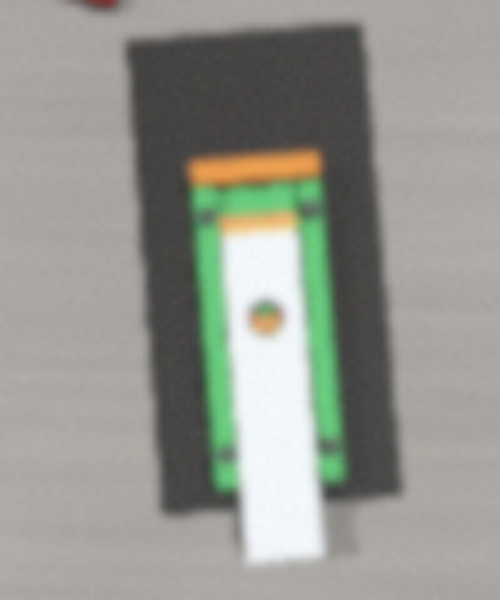

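View pics/c2.png

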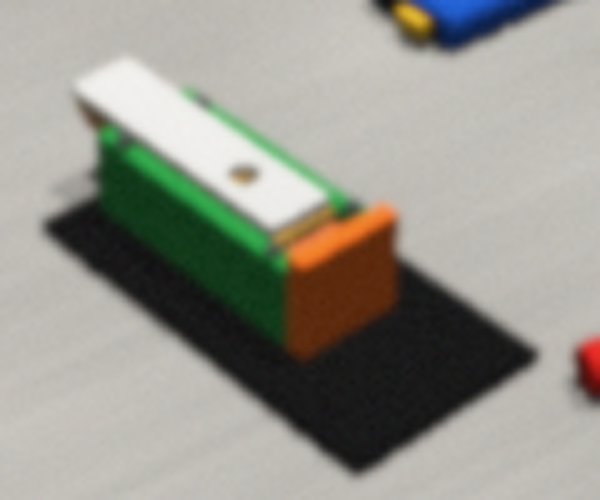

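The bars and board are yawed about 6.3° (0.11 rad). The silver top bar's free end is near (0.483, -0.004). The orange stop face is about 8 mm short of nominal, so the offset is about -8 mm. That leaves the top bar about 23 mm to travel.

The manual's scale: shifts go in shares of 50 mm and turns go in shares of 360 degrees. Converting my numbers, -0.046 m is -0.92, 0.018 m is 0.36, 0.115 rad is 0.0183.

```bash
echo '[[[0,0,0,0,0.0183],[0,0,0,0,0.0183],[0,0,0,0,0.0181],[0,0.36,-0.92,0,0],[0,0.36,-0.92,0,0]]]' > path.dat && python3 drive.py path.dat 30
echo '[[[0,0.36,-0.92,0,0],[0,0.36,-0.92,0,0],[0,0.36,-0.92,0,0],[0,0.36,-0.92,0,0],[0,0.36,-0.92,0,0]]]' > path.dat && python3 drive.py path.dat
echo '[[[0,0.36,-0.92,0,0],[0,0.36,-0.92,0,0],[0,0.36,-0.92,0,0],[0,0.36,-0.92,0,0],[0,0,0,0,0]]]' > path.dat && python3 drive.py path.dat
```

```text
t: 0.7
tcp_pos: [0.3213, -0.5105, 0.204]
eef_rot: [-3.14, 0.001, 0.108]
contact_force: [0.9, 0.5, 1.3]
opening: 0.0122
grip_force: 0.0
t: 1.2
tcp_pos: [0.3858, -0.271, 0.2051]
eef_rot: [3.141, -0.0, 0.109]
contact_force: [1.2, -1.1, -0.4]
opening: 0.0001
grip_force: 0.0
t: 1.7
tcp_pos: [0.438, -0.0772, 0.2052]
eef_rot: [-3.141, -0.001, 0.116]
contact_force: [0.1, -0.7, -0.5]
opening: 0.0006
grip_force: 0.0
```

To row units: 0.045 m is 0.9, -0.033 m is -0.66.

```bash
echo '[[[0,0.2,-0.66,0,0],[0,0.22,-0.66,0,0],[0,0,0,0.9,0],[0,0,0,0.9,0],[0,0,0,0.9,0]]]' > path.dat && python3 drive.py path.dat
echo '[[[0,0,0,0.4,0],[0,0,0,0.4,0],[0,0,0,0.12,0],[0,0,0,0,0],[0,0,0,0,0]]]' > path.dat && python3 drive.py path.dat
```

```text
t: 2.2
tcp_pos: [0.4508, -0.0142, 0.0686]
eef_rot: [3.141, -0.001, 0.11]
contact_force: [0.8, -0.6, 1.1]
opening: -0.0005
grip_force: 0.0
t: 2.7
tcp_pos: [0.4514, -0.0143, 0.0252]
eef_rot: [3.141, -0.001, 0.11]
contact_force: [0.0, 0.1, 0.5]
opening: 0.0
grip_force: 0.0
```

To row units: -0.0055 m is -0.11, 0.004 m is 0.08.

```bash
echo '[[[0,0.06,-0.11,0,0],[0,0.08,0,0,0],[0,0.08,0,0,0],[0,0.02,0,0,0],[0,0,0,0,0]]]' > path.dat && python3 drive.py path.dat
echo '[[[0,0.028,0,0,0],[0,0.028,0,0,0],[0,0.028,0,0,0],[0,0.028,0,0,0],[0,0.028,0,0,0]]]' > path.dat && python3 drive.py path.dat
echo '[[[0,0.028,0,0,0],[0,0.028,0,0,0],[0,0.028,0,0,0],[0,0.028,0,0,0],[0,0.028,0,0,0]]]' > path.dat && python3 drive.py path.dat
```

```text
t: 3.2
tcp_pos: [0.4624, -0.0073, 0.0241]
eef_rot: [-3.142, 0.0, 0.11]
contact_force: [0.1, 0.3, 0.3]
opening: 0.0001
grip_force: 0.0
t: 3.7
tcp_pos: [0.4693, -0.0066, 0.0241]
eef_rot: [3.142, 0.0, 0.11]
contact_force: [0.4, -0.2, 0.0]
opening: -0.0002
grip_force: 0.0
t: 4.2
tcp_pos: [0.4762, -0.0058, 0.0241]
eef_rot: [-3.142, 0.0, 0.11]
contact_force: [0.4, 0.1, -0.3]
opening: 0.0003
grip_force: 0.1
```

To row units: 0.0014 m is 0.028.

```bash
echo '[[[0,0.028,0,0,0],[0,0.028,0,0,0],[0,0.028,0,0,0],[0,0.028,0,0,0],[0,0.028,0,0,0]]]' > path.dat && python3 drive.py path.dat
```

```text
t: 4.7
tcp_pos: [0.4832, -0.005, 0.0241]
eef_rot: [-3.142, 0.0, 0.11]
contact_force: [-0.1, 0.3, -0.7]
opening: 0.0003
grip_force: 0.1
```

To row units: 0.0012 m is 0.024.

```bash
echo '[[[0,0.024,0,0,0],[0,0.024,0,0,0],[0,0.024,0,0,0]]]' > path.dat && python3 drive.py path.dat
```

```text
t: 5.0
tcp_pos: [0.4868, -0.0047, 0.0241]
eef_rot: [3.142, 0.0, 0.11]
contact_force: [-0.3, -0.1, 0.6]
opening: 0.0002
grip_force: 0.1
```

To row units: 0.001 m is 0.02.

```bash
echo '[[[0,0.02,0,0,0],[0,0.02,0,0,0],[0,0.02,0,0,0]]]' > path.dat && python3 drive.py path.dat; python3 - <<'E'
from h import *
g=grab("scene"); b=cv2.resize(g["pixels"][140:270,235:385],None,fx=5,fy=4.6,interpolation=cv2.INTER_CUBIC)
cv2.imwrite("pics/d.png",b[:,:,::-1])
E
```

```text
t: 5.3
tcp_pos: [0.4897, -0.0043, 0.0241]
eef_rot: [-3.142, 0.0, 0.11]
contact_force: [0.6, -0.3, -0.6]
opening: 0.0001
grip_force: 0.1
```

View pics/d.png

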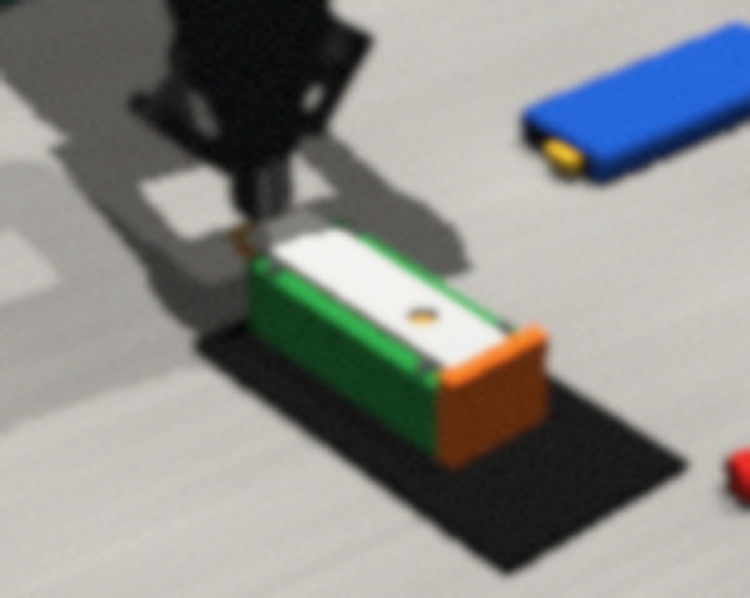

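The scene view shows the bars following the finger, with the silver bar's front edge nearly at the orange stop, around (450,360). I continue in fine steps, watching the force.

To row units: 0.0007 m is 0.014.

```bash
echo '[[[0,0.014,0,0,0],[0,0.014,0,0,0]]]' > path.dat && python3 drive.py path.dat
```

```text
t: 5.55
tcp_pos: [0.4911, -0.0042, 0.0241]
eef_rot: [3.142, -0.0, 0.11]
contact_force: [0.3, -0.4, -0.7]
opening: 0.0
grip_force: 0.1
```

To row units: 0.0007 m is 0.014.

```bash
echo '[[[0,0.014,0,0,0],[0,0.014,0,0,0]]]' > path.dat && python3 drive.py path.dat
```

```text
t: 5.75
tcp_pos: [0.4925, -0.004, 0.0241]
eef_rot: [3.142, -0.0, 0.11]
contact_force: [0.4, 0.6, -0.1]
opening: -0.0002
grip_force: 0.1
```

To row units: 0.0007 m is 0.014.

```bash
echo '[[[0,0.014,0,0,0],[0,0.014,0,0,0]]]' > path.dat && python3 drive.py path.dat
```

```text
t: 5.95
tcp_pos: [0.4937, -0.0039, 0.0241]
eef_rot: [3.142, 0.001, 0.11]
contact_force: [-6.0, -1.2, 2.4]
opening: -0.0001
grip_force: 3.1
```

To row units: 0.0003 m is 0.006.

```bash
echo '[[[0,0.006,0,0,0],[0,0,0,0,0]]]' > path.dat && python3 drive.py path.dat
```

```text
t: 6.15
tcp_pos: [0.4936, -0.0039, 0.024]
eef_rot: [-3.142, 0.001, 0.11]
contact_force: [-5.7, -0.4, 1.7]
opening: 0.0
grip_force: 2.8
```

To row units: 0.0006 m is 0.012.

```bash
echo '[[[0,0.012,0,0,0],[0,0,0,0,0]]]' > path.dat && python3 drive.py path.dat
```

```text
t: 6.35
tcp_pos: [0.4937, -0.0039, 0.0238]
eef_rot: [-3.141, 0.003, 0.11]
contact_force: [-10.0, -1.6, 5.0]
opening: 0.0001
grip_force: 5.7
```

The stop is felt firmly: 10 N with no advance. I back off, rise, and go over the pin with the fingers open.

To row units: -0.04 m is -0.8, -0.01 m is -0.2.

```bash
echo '[[[0,-0.06,0,0,0],[0,-0.2,0,0,0],[0,-0.34,0,0,0],[0,0,0,-0.8,0],[0,0,0,-0.8,0]]]' > path.dat && python3 drive.py path.dat
echo '[[[0.06,0,0,-0.8,0],[0.06,0,0,-0.4,0],[0.06,-0.08,0.96,0,0],[0.06,-0.08,0.96,0,0],[0.06,-0.08,0.96,0,0]]]' > path.dat && python3 drive.py path.dat
echo '[[[0.06,-0.08,0.96,0,0],[0.06,-0.08,0.96,0,0],[0.06,-0.08,0.92,0,0],[0.06,0,0,0,0],[0.06,0,0,0,0]]]' > path.dat && python3 drive.py path.dat
python3 - <<'E'
from h import *
f=grab("top"); C=f["pixels"]; W=cloud(f)
hsv=cv2.cvtColor(C,cv2.COLOR_RGB2HSV).astype(int); H,S,V=hsv[...,0],hsv[...,1],hsv[...,2]
v,u=np.mgrid[:400,:640]
def roi(a,b,c,d): return (u>=a)&(u<=b)&(v>=c)&(v<=d)
R=roi(290,318,185,268)
print("bar",rect(f,R&(S<50)&(V>90)&(W[...,2]>.045),.056))
print("orange",rect(f,roi(284,320,178,190)&(H<18)&(S>150),.060))
g=V[195:230,290:318]; 
gray=cv2.cvtColor(C,cv2.COLOR_RGB2GRAY)
sub=gray[195:240,297:312]; 
m=np.zeros_like(gray,bool); m[198:235,298:310]=gray[198:235,298:310]<110
print("hole px",m.sum(),rect(f,m,.053),gray[200:225:2,303])
print("pin",rect(f,roi(410,465,245,295)&((H<8)|(H>172))&(S>150),.078))
a=cv2.resize(C[150:270,250:350],None,fx=5,fy=5,interpolation=cv2.INTER_CUBIC)
cv2.imwrite("pics/e.png",np.clip(a.astype(float)*1.6,0,255).astype(np.uint8)[:,:,::-1])
E
```

```text
t: 6.85
tcp_pos: [0.4634, -0.0071, 0.1044]
eef_rot: [-3.141, 0.002, 0.11]
contact_force: [0.3, -0.4, 0.3]
opening: -0.0006
grip_force: 0.0
t: 7.35
tcp_pos: [0.4682, -0.1529, 0.1645]
eef_rot: [3.141, -0.001, 0.111]
contact_force: [1.4, 0.5, 0.7]
opening: 0.0603
grip_force: 0.0
t: 7.85
tcp_pos: [0.4718, -0.2944, 0.1638]
eef_rot: [-3.141, 0.0, 0.108]
contact_force: [-0.2, 0.2, 0.1]
opening: 0.0602
grip_force: 0.0
bar (array([575.9,   5. ]), array([577.2,   6.1]), array([143.7,  37.3]), 6.45)
orange (array([654.6,  13.3]), array([654.5,  13.3]), array([ 7.5, 54.9]), 4.76)
hole px 0 (array([nan, nan]), array([0., 0.]), array([0., 0.]), 0.0) [136 140 140 146 164 167 166 167 167 167 167 166 167]
pin (array([ 474.9, -294.7]), array([ 474.8, -295.4]), array([10.7, 21.9]), 1.25)h.py:28: RuntimeWarning: Mean of empty slice.
  r=cv2.minAreaRect(P.astype(np.float32)); return np.round(P.mean(0),1),np.round(r[0],1),np.round(r[1],1),round(r[2],2)
  ret = um.true_divide(
```

View pics/e.png

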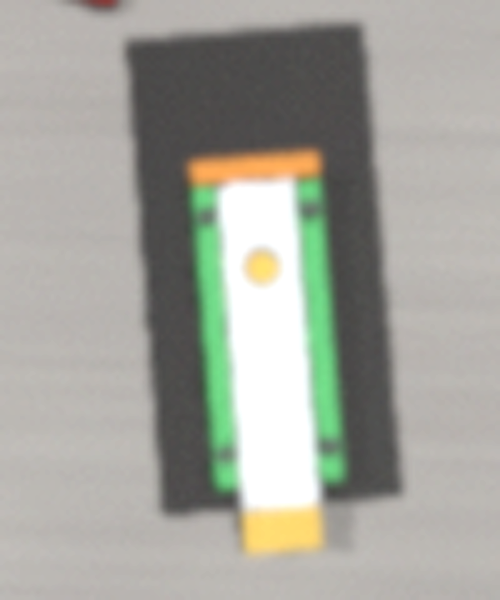

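The top view shows the silver bar home, but the brass bar still sticks out about 19 mm at the tail, down to (282,550). Its metal also shows through the silver hole at (262,266). The finger seems to have caught only the upper bar, so I check the real fingertip height and the bar positions from the scene camera.

```bash
python3 - <<'E'
from h import *
g=grab("scene"); W=cloud(g); C=g["pixels"]
m=(np.hypot(W[...,0]-.472,W[...,1]+.295)<.075)&(W[...,2]>.09)
P=W[m]; print(len(P),"low z pct",np.percentile(P[:,2],[0,.5,1,2,5,10]).round(4), P[P[:,2]<np.percentile(P[:,2],3)].mean(0))
# bar tail points
q=(np.abs(W[...,0]-.50)<.03)&(np.abs(W[...,1])<.04)&(W[...,2]>.02)
for p,c in list(zip(W[q],C[q]))[::8]: print(p.round(3),c)
a=cv2.resize(C[180:230,260:330],None,fx=10,fy=10,interpolation=cv2.INTER_CUBIC)
b=C[180:280,120:220]; 
u=np.argwhere(m); print(u.min(0),u.max(0))
cv2.imwrite("pics/f.png",a[:,:,::-1])
E
```

```text
9876 low z pct [0.1964 0.2062 0.2121 0.2235 0.2479 0.2689] [ 0.47851568 -0.29284351  0.21739066]
[0.484 0.011 0.05 ] [217 194 159]
[ 0.489 -0.001  0.051] [226 193 134]
[0.506 0.011 0.057] [232 230 226]
[0.506 0.    0.058] [238 221 176]
[0.513 0.023 0.053] [172 195 170]
[ 0.507 -0.003  0.057] [240 231 208]
[0.519 0.012 0.058] [236 236 232]
[ 0.491 -0.013  0.049] [231 191 104]
[ 0.512 -0.004  0.057] [244 242 238]
[0.521 0.013 0.056] [234 238 231]
[ 0.493 -0.023  0.051] [190 160 109]
[ 0.511 -0.011  0.057] [242 239 234]
[0.523 0.003 0.058] [244 242 241]
[ 0.489 -0.02   0.045] [163 139 100]
[ 0.514 -0.013  0.057] [243 242 239]
[0.526 0.002 0.057] [244 243 241]
[ 0.512 -0.02   0.056] [192 184 171]
[ 0.524 -0.006  0.057] [244 243 241]
[ 0.504 -0.021  0.048] [127  99  58]
[ 0.526 -0.012  0.057] [242 242 239]
[ 0.508 -0.021  0.048] [93 89 57]
[ 0.53  -0.012  0.057] [242 241 239]
[ 0.527 -0.019  0.056] [184 184 178]
[ 0.521 -0.032  0.052] [126 151 121]
[ 0.521 -0.029  0.045] [61 98 66]
[ 0.528 -0.031  0.044] [28 66 36]
[ 0.527 -0.03   0.037] [26 63 33]
[ 0.526 -0.03   0.031] [21 57 29]
[ 0.529 -0.03   0.024] [16 58 26]
[ 0 62] [179 179]
```

View pics/f.png

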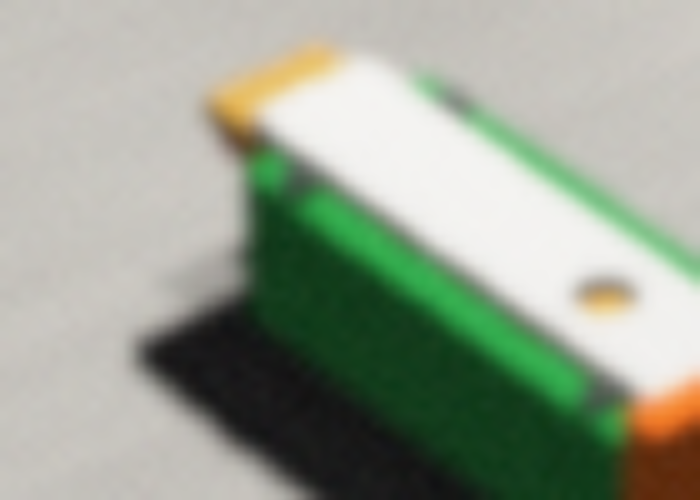

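To row units: -0.0485 m is -0.97.

```bash
echo '[[[0,0,-0.97,0,0],[0,0,-0.97,0,0],[0,0,-0.97,0,0],[0,0,-0.97,0,0],[0,0,0,0,0]]]' > path.dat && python3 drive.py path.dat
echo '[[[0,0,0,0.8,0],[0,0,0,0.8,0],[0,0,0,0.6,0],[0,0,0,0.2,0],[0,0,0,0,0]]]' > path.dat && python3 drive.py path.dat
python3 - <<'E'
from h import *
s=readout.read_state(); t=s["tcp_pos"]; print(t)
for n in("scene","top"):
    g=grab(n); W=cloud(g); V=g["pixels"].max(2)
    m=(np.hypot(W[...,0]-t[0],W[...,1]-t[1])<.03)&(W[...,2]>.02)&(W[...,2]<.2)&(V<90)
    P=W[m]; print(n,len(P),np.percentile(P[:,2],[0,1,2,5,10,20,50]).round(4) if len(P) else "")
    for k in np.arange(.03,.12,.005):
        q=P[(P[:,2]>=k)&(P[:,2]<k+.005)]
        if len(q): print(round(k,3),len(q),q.min(0).round(3),q.max(0).round(3))
E
```

```text
t: 8.45
tcp_pos: [0.4504, -0.0958, 0.1647]
eef_rot: [-3.141, -0.002, 0.116]
contact_force: [-0.3, -0.6, -0.1]
opening: -0.0001
grip_force: 0.0
t: 8.95
tcp_pos: [0.4506, -0.1006, 0.0436]
eef_rot: [-3.141, 0.001, 0.111]
contact_force: [0.8, 0.8, 0.6]
opening: -0.0001
grip_force: 0.0
[ 0.45060835 -0.10058874  0.04360172]
scene 756 [0.0729 0.0786 0.081  0.0866 0.0954 0.1136 0.1434]
0.07 2 [ 0.457 -0.105  0.073] [ 0.46  -0.098  0.074]
0.075 9 [ 0.447 -0.111  0.075] [ 0.464 -0.095  0.08 ]
0.08 17 [ 0.45  -0.113  0.08 ] [ 0.466 -0.09   0.085]
0.085 26 [ 0.448 -0.114  0.085] [ 0.465 -0.089  0.09 ]
0.09 22 [ 0.447 -0.113  0.09 ] [ 0.465 -0.089  0.095]
0.095 23 [ 0.446 -0.114  0.096] [ 0.466 -0.088  0.1  ]
0.1 18 [ 0.451 -0.113  0.1  ] [ 0.465 -0.087  0.104]
0.105 16 [ 0.458 -0.113  0.105] [ 0.466 -0.093  0.11 ]
0.11 29 [ 0.454 -0.121  0.11 ] [ 0.468 -0.073  0.115]
0.115 42 [ 0.45  -0.125  0.115] [ 0.469 -0.072  0.12 ]
top 0
```

The depth shows the fingertips at z ≈ 0.073 while the reported TCP is 0.044. The true tips are about 29 mm above the reported TCP, which is why only the silver bar was caught. I repeat the push with the reported z near 0, which puts the tips at about 0.029.

To row units: -0.046 m is -0.92, -0.0455 m is -0.91.

```bash
echo '[[[0,0.12,-0.92,0,0],[0,0.11,-0.91,0,0],[0,0,0,0.4,0],[0,0,0,0.24,0],[0,0,0,0,0]]]' > path.dat && python3 drive.py path.dat
echo '[[[0,0,0,0.12,0],[0,0,0,0.1,0],[0,0,0,0.04,0],[0,0,0,0,0]]]' > path.dat && python3 drive.py path.dat
python3 - <<'E'
from h import *
s=readout.read_state(); t=s["tcp_pos"]
g=grab("scene"); W=cloud(g); V=g["pixels"].max(2)
m=(np.hypot(W[...,0]-t[0],W[...,1]-t[1])<.03)&(W[...,2]>.012)&(W[...,2]<.2)&(V<90)
P=W[m]; print(t,len(P),np.percentile(P[:,2],[0,1,2,5,10,20,50]).round(4))
E
```

```text
t: 9.55
tcp_pos: [0.4522, -0.0092, 0.0116]
eef_rot: [-3.142, 0.001, 0.11]
contact_force: [-0.6, -1.2, 0.8]
opening: 0.0001
grip_force: 0.0
t: 9.95
tcp_pos: [0.4525, -0.0093, -0.001]
eef_rot: [-3.142, 0.0, 0.109]
contact_force: [0.7, 0.2, -0.3]
opening: -0.0002
grip_force: 0.0
[ 0.45247638 -0.0092516  -0.00102317] 629 [0.0237 0.0327 0.0347 0.0395 0.0477 0.0653 0.0966]
```

To row units: 0.005 m is 0.1, 0.003 m is 0.06.

```bash
echo '[[[0,0.1,0,0,0],[0,0.1,0,0,0],[0,0.06,0,0,0],[0,0.028,0,0,0],[0,0.028,0,0,0]]]' > path.dat && python3 drive.py path.dat
echo '[[[0,0.028,0,0,0],[0,0.028,0,0,0],[0,0.028,0,0,0]]]' > path.dat && python3 drive.py path.dat
```

```text
t: 10.5
tcp_pos: [0.4684, -0.0071, -0.001]
eef_rot: [-3.142, 0.0, 0.11]
contact_force: [0.2, -0.6, -1.0]
opening: -0.0004
grip_force: 0.0
t: 10.8
tcp_pos: [0.4725, -0.0067, -0.0009]
eef_rot: [-3.142, -0.0, 0.11]
contact_force: [-0.1, 0.1, 0.1]
opening: -0.0001
grip_force: 0.0
```

To row units: 0.0014 m is 0.028.

```bash
echo '[[[0,0.028,0,0,0],[0,0.028,0,0,0],[0,0.028,0,0,0]]]' > path.dat && python3 drive.py path.dat
```

```text
t: 11.1
tcp_pos: [0.4767, -0.0063, -0.0009]
eef_rot: [3.142, 0.0, 0.11]
contact_force: [-0.5, 0.1, -0.0]
opening: -0.0002
grip_force: 0.2
```

To row units: 0.0014 m is 0.028.

```bash
echo '[[[0,0.028,0,0,0],[0,0.028,0,0,0],[0,0.028,0,0,0]]]' > path.dat && python3 drive.py path.dat
```

```text
t: 11.4
tcp_pos: [0.4808, -0.0058, -0.0009]
eef_rot: [-3.142, 0.0, 0.11]
contact_force: [-0.9, -0.9, 0.9]
opening: -0.0001
grip_force: 0.5
```

To row units: 0.0014 m is 0.028.

```bash
echo '[[[0,0.028,0,0,0],[0,0.028,0,0,0],[0,0.028,0,0,0]]]' > path.dat && python3 drive.py path.dat; echo '[[[0,0.028,0,0,0],[0,0.028,0,0,0]]]' > path.dat && python3 drive.py path.dat
```

```text
t: 11.7
tcp_pos: [0.485, -0.0054, -0.0009]
eef_rot: [-3.142, 0.0, 0.11]
contact_force: [0.4, 1.3, 0.2]
opening: -0.0001
grip_force: 0.5
t: 11.9
tcp_pos: [0.4878, -0.005, -0.0009]
eef_rot: [-3.142, 0.0, 0.11]
contact_force: [-0.9, -0.1, -0.2]
opening: -0.0
grip_force: 0.4
```

To row units: 0.001 m is 0.02.

```bash
echo '[[[0,0.02,0,0,0],[0,0.02,0,0,0]]]' > path.dat && python3 drive.py path.dat
```

```text
t: 12.1
tcp_pos: [0.4898, -0.0048, -0.0009]
eef_rot: [-3.142, 0.0, 0.11]
contact_force: [-1.2, -1.1, 0.3]
opening: -0.0
grip_force: 0.4
```

```bash
echo '[[[0,0.016,0,0,0],[0,0.016,0,0,0]]]' > path.dat && python3 drive.py path.dat
```

```text
t: 12.3
tcp_pos: [0.4913, -0.0046, -0.0009]
eef_rot: [-3.142, 0.0, 0.11]
contact_force: [-1.3, -0.1, -0.6]
opening: 0.0001
grip_force: 0.4
```

To row units: 0.0006 m is 0.012.

```bash
echo '[[[0,0.012,0,0,0],[0,0.012,0,0,0]]]' > path.dat && python3 drive.py path.dat
```

```text
t: 12.5
tcp_pos: [0.4925, -0.0045, -0.0009]
eef_rot: [-3.142, 0.0, 0.11]
contact_force: [-1.6, 0.4, -0.4]
opening: -0.0
grip_force: 0.4
```

To row units: 0.0006 m is 0.012, 0.0004 m is 0.008.

```bash
echo '[[[0,0.012,0,0,0],[0,0.008,0,0,0]]]' > path.dat && python3 drive.py path.dat
```

```text
t: 12.7
tcp_pos: [0.4935, -0.0044, -0.0009]
eef_rot: [3.142, 0.0, 0.11]
contact_force: [-1.3, -0.1, -0.0]
opening: 0.0
grip_force: 0.4
```

To row units: 0.0004 m is 0.008.

```bash
echo '[[[0,0.008,0,0,0],[0,0,0,0,0]]]' > path.dat && python3 drive.py path.dat
```

```text
t: 12.9
tcp_pos: [0.4936, -0.0044, -0.001]
eef_rot: [-3.142, 0.001, 0.11]
contact_force: [-5.3, -0.7, 0.5]
opening: -0.0001
grip_force: 2.5
```

To row units: 0.0005 m is 0.01.

```bash
echo '[[[0,0.01,0,0,0],[0,0,0,0,0]]]' > path.dat && python3 drive.py path.dat
```

```text
t: 13.1
tcp_pos: [0.4935, -0.0044, -0.0012]
eef_rot: [-3.141, 0.002, 0.11]
contact_force: [-9.9, -1.3, 4.6]
opening: 0.0004
grip_force: 5.0
```

```bash
echo '[[[0,-0.06,0,0,0],[0,-0.2,0,0,0],[0,-0.34,0,0,0],[0,0,0,-0.8,0],[0,0,0,-0.8,0]]]' > path.dat && python3 drive.py path.dat
echo '[[[0.06,0,0,-0.8,0],[0.06,0,0,-0.4,0],[0.06,-0.08,0.96,0,0],[0.06,-0.08,0.96,0,0],[0.06,-0.08,0.96,0,0]]]' > path.dat && python3 drive.py path.dat
echo '[[[0.06,-0.08,0.96,0,0],[0.06,-0.08,0.96,0,0],[0.06,-0.07,0.94,0,0],[0.06,0,0,0,0],[0.06,0,0,0,0]]]' > path.dat && python3 drive.py path.dat
python3 - <<'E'
from h import *
f=grab("top"); C=f["pixels"]; W=cloud(f); np.save("pics/t2.npy",C)
hsv=cv2.cvtColor(C,cv2.COLOR_RGB2HSV).astype(int); H,S,V=hsv[...,0],hsv[...,1],hsv[...,2]
v,u=np.mgrid[:400,:640]
def roi(a,b,c,d): return (u>=a)&(u<=b)&(v>=c)&(v<=d)
R=roi(290,318,185,268)
print("bar",rect(f,R&(S<50)&(V>90)&(W[...,2]>.045),.056))
a=cv2.resize(C[150:270,250:350],None,fx=5,fy=5,interpolation=cv2.INTER_CUBIC)
cv2.imwrite("pics/e2.png",np.clip(a.astype(float)*1.6,0,255).astype(np.uint8)[:,:,::-1])
E
```

```text
t: 13.6
tcp_pos: [0.4631, -0.0076, 0.0794]
eef_rot: [-3.141, 0.002, 0.11]
contact_force: [1.5, -0.7, 0.9]
opening: -0.0002
grip_force: 0.0
t: 14.1
tcp_pos: [0.4679, -0.1534, 0.1396]
eef_rot: [3.141, -0.001, 0.111]
contact_force: [1.3, -0.4, 1.3]
opening: 0.06
grip_force: 0.0
t: 14.6
tcp_pos: [0.472, -0.296, 0.1387]
eef_rot: [-3.141, 0.0, 0.108]
contact_force: [0.5, 0.7, -0.2]
opening: 0.0599
grip_force: 0.0
bar (array([576.1,   5. ]), array([577.5,   6.1]), array([143. ,  37.3]), 6.55)
```

View pics/e2.png

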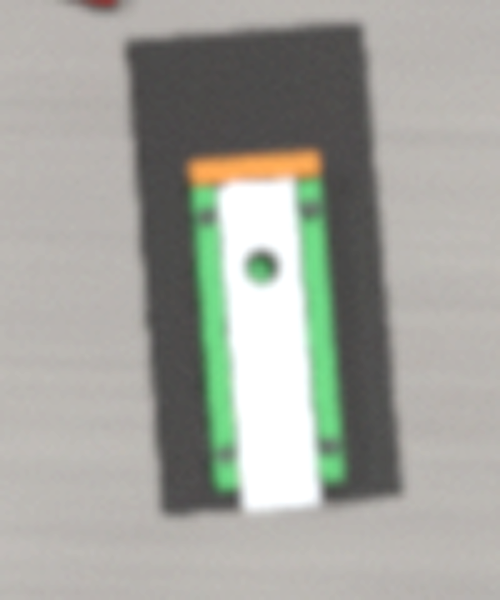

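The bars are all aligned: the hole at (262,266) now shows only the green socket, and there are no tails. Next I locate the hole precisely and go down to the pin.

The manual's scale: shifts go in shares of 50 mm and turns go in shares of 360 degrees. Converting my numbers, 0.03 m is 0.6, 0.02 m is 0.4.

```bash
python3 - <<'E'
from h import *
f=grab("top"); C=f["pixels"]
S=cv2.cvtColor(C,cv2.COLOR_RGB2GRAY).astype(float)
sub=S[198:209,297:308]; hi=np.median(S[215:240,300:306]); 
w=np.clip(hi-sub-15,0,None); w[w<0]=0
v,u=np.mgrid[198:209,297:308]
print(hi,sub.astype(int)); c=np.array([[ (u*w).sum()/w.sum(),(v*w).sum()/w.sum()]])
print(c,onplane(f,c,.056),onplane(f,c,.05))
g=grab("scene"); S=cv2.cvtColor(g["pixels"],cv2.COLOR_RGB2HSV); P=cloud(g)
m=((S[...,0]<6)|(S[...,0]>172))&(S[...,1]>150)&(P[...,2]>.05)&(np.hypot(P[...,0]-.472,P[...,1]+.296)<.03)
Q=P[m]; print("pin scene",len(Q),Q.min(0),Q.max(0)) if len(Q) else print("none")
E
echo '[[[0.06,0,0,0.6,0],[0.06,0,0,0.6,0],[0.06,0,0,0.4,0],[0.06,0,0,0,0]]]' > path.dat && python3 drive.py path.dat
```

```text
167.0 [[166 165 164 162 158 158 160 163 166 166 167]
 [167 164 158 146 138 134 139 149 159 165 166]
 [165 159 141 121 103  97 106 124 145 160 166]
 [163 150 123  94  77  69  73  93 127 152 163]
 [161 143 111  87  78  72  63  75 111 146 162]
 [161 142 112  93  91  85  74  74 107 143 160]
 [161 147 120 103  98  93  86  86 116 148 162]
 [164 152 135 118 108 104 102 109 133 155 164]
 [165 161 151 138 127 123 127 135 151 161 166]
 [166 164 161 155 148 147 149 156 161 166 166]
 [166 166 166 164 162 161 162 164 166 166 166]]
[[302.05907173 202.60590717]] [[0.61155929 0.00851511 0.056     ]] [[0.61189935 0.00858935 0.05      ]]
pin scene 66 [ 0.46660885 -0.30997567  0.05867582] [ 0.48436258 -0.29062353  0.080325  ]
t: 15.15
tcp_pos: [0.4716, -0.2935, 0.0566]
eef_rot: [-3.139, 0.003, 0.111]
contact_force: [-1.1, 0.4, -0.0]
opening: 0.0598
grip_force: 0.0
```

To row units: 0.012 m is 0.24, 0.0022 m is 0.044.

```bash
echo '[[[0.06,0.012,0.044,0,0],[0.06,0,0,0.24,0],[0.06,0,0,0.24,0],[0.06,0,0,0.12,0],[0.06,0,0,0,0]]]' > path.dat && python3 drive.py path.dat 40
python3 - <<'E'
from h import *
t=readout.read_state()["tcp_pos"]; print(t)
g=grab("scene"); W=cloud(g); V=g["pixels"].max(2)
m=(np.hypot(W[...,0]-t[0],W[...,1]-t[1])<.06)&(W[...,2]>.05)&(W[...,2]<.2)&(V<90)
P=W[m]; print(len(P),np.percentile(P[:,2],[0,1,2,5,10,20,50]).round(4))
E
```

```text
t: 15.65
tcp_pos: [0.473, -0.2972, 0.0279]
eef_rot: [-3.14, 0.001, 0.11]
contact_force: [-0.9, -0.9, -0.4]
opening: 0.06
grip_force: 0.0
[ 0.47299045 -0.29721318  0.02786737]
1924 [0.0502 0.0516 0.0558 0.0667 0.0761 0.0985 0.1408]
```

```bash
echo '[[[0.015,0,0,0,0],[0.015,0,0,0,0],[0.015,0,0,0,0],[0.015,0,0,0,0],[0.015,0,0,0,0]]]' > path.dat && python3 drive.py path.dat 40
```

```text
t: 16.2
tcp_pos: [0.4738, -0.2979, 0.0297]
eef_rot: [3.141, -0.001, 0.11]
contact_force: [-0.3, -2.7, 3.9]
opening: 0.0226
grip_force: 39.3
```

To row units: -0.035 m is -0.7, -0.03 m is -0.6.

```bash
echo '[[[0.015,0,0,-0.1,0],[0.015,0,0,-0.4,0],[0.015,0,0,-0.6,0],[0.015,0,0,-0.7,0],[0.015,0,0,0,0]]]' > path.dat && python3 drive.py path.dat
python3 - <<'E'
from h import *
t=readout.read_state()["tcp_pos"]; print(t)
for n in("scene","top"):
    g=grab(n); S=cv2.cvtColor(g["pixels"],cv2.COLOR_RGB2HSV); W=cloud(g)
    near=(np.hypot(W[...,0]-t[0],W[...,1]-t[1])<.045)&(W[...,2]>.055)
    red=((S[...,0]<6)|(S[...,0]>172))&(S[...,1]>150); br=(S[...,0]>12)&(S[...,0]<30)&(S[...,1]>90)
    for k,m in(("red",red),("brass",br)):
        Q=W[near&m]; print(n,k,len(Q),*((Q.min(0).round(4),Q.max(0).round(4),Q.mean(0).round(4)) if len(Q) else ()))
    if n=="scene":
        u=np.argwhere(near&(red|br)); a=u.mean(0).astype(int); cv2.imwrite("pics/p.png",cv2.resize(g["pixels"][max(0,a[0]-60):a[0]+60,max(0,a[1]-60):a[1]+60,::-1],None,fx=5,fy=5,interpolation=cv2.INTER_CUBIC))
E
```

```text
t: 16.7
tcp_pos: [0.4749, -0.2984, 0.1239]
eef_rot: [3.138, -0.005, 0.11]
contact_force: [-0.4, -0.8, -0.8]
opening: 0.0228
grip_force: 40.3
[ 0.474893   -0.29837161  0.12391667]
scene red 80 [ 0.4645 -0.3065  0.1473] [ 0.4871 -0.2864  0.175 ] [ 0.4784 -0.2972  0.1679]
scene brass 78 [ 0.4728 -0.3114  0.1047] [ 0.4897 -0.2859  0.1456] [ 0.4798 -0.2996  0.1302]
top red 0
top brass 9 [ 0.4832 -0.2973  0.1395] [ 0.4893 -0.273   0.2215] [ 0.486  -0.2869  0.1672]
```

View pics/p.png

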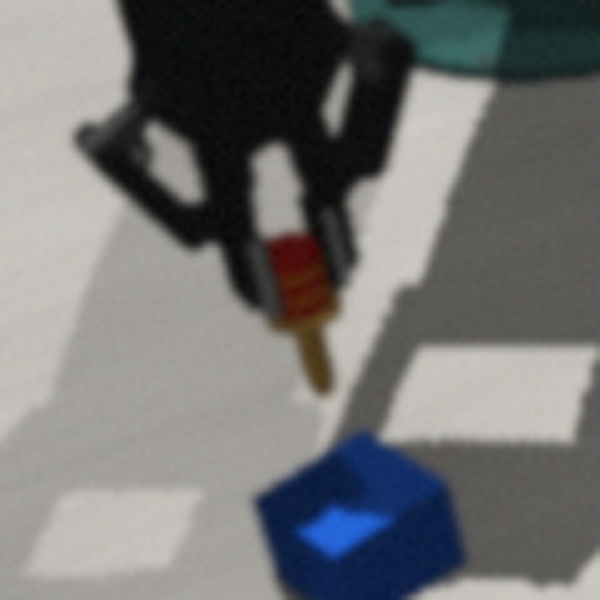

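The pin is held between the pads, roughly parallel to the fingers, and clear of the stand at (360,500). I move it over the hole and compare pin and hole in the cameras there.

To row units: -0.0412 m is -0.824, 0.0242 m is 0.484.

```bash
echo '[[[0.015,0.484,-0.824,0,0],[0.015,0.484,-0.824,0,0],[0.015,0.484,-0.824,0,0],[0.015,0.484,-0.824,0,0],[0.015,0.484,-0.824,0,0]]]' > path.dat && python3 drive.py path.dat
echo '[[[0.015,0.484,-0.824,0,0],[0.015,0.484,-0.824,0,0],[0.015,0,0,0,0],[0.015,0,0,0,0],[0.015,0,0,0,0]]]' > path.dat && python3 drive.py path.dat
```

```text
t: 17.3
tcp_pos: [0.5709, -0.0774, 0.1174]
eef_rot: [-3.141, 0.002, 0.11]
contact_force: [-0.3, -0.6, -0.6]
opening: 0.0226
grip_force: 40.3
t: 17.8
tcp_pos: [0.6096, 0.0071, 0.118]
eef_rot: [-3.142, 0.002, 0.109]
contact_force: [-0.1, -0.6, -1.3]
opening: 0.0226
grip_force: 40.3
```

To row units: 0.012 m is 0.24, 0.01 m is 0.2.

```bash
echo '[[[0.015,0.024,0,0.24,0],[0.015,0,0,0.2,0],[0.015,0,0,0,0],[0.015,0,0,0,0]]]' > path.dat && python3 drive.py path.dat
python3 - <<'E'
from h import *
t=readout.read_state()["tcp_pos"]; print(t)
g=grab("scene"); C=g["pixels"]; S=cv2.cvtColor(C,cv2.COLOR_RGB2HSV); W=cloud(g)
rv=np.array(g["rvec"],float); R=cv2.Rodrigues(rv)[0]; K=np.array([[g["fx"],0,g["cx"]],[0,g["fy"],g["cy"]],[0,0,1.]]); 
def proj(p): 
    q=(R@np.array(p,float).T).T+np.array(g["tvec"]).reshape(3); x=q[:,:2]/q[:,2:]; x=x*(1+g["k1"]*(x**2).sum(1,keepdims=True)); return x*[g["fx"],g["fy"]]+[g["cx"],g["cy"]]
hx,hy=.6115,.0085
print("pred axis z=.07,.10,.11,.14 / hole",proj([[hx,hy,.07],[hx,hy,.10],[hx,hy,.11],[hx,hy,.14],[hx,hy,.056]]).round(1))
a=proj([[hx,hy,.08]])[0].astype(int)
near=(np.hypot(W[...,0]-hx,W[...,1]-hy)<.03)&(W[...,2]>.064)
br=(S[...,0]>8)&(S[...,0]<32)&(S[...,1]>80)&near
red=((S[...,0]<7)|(S[...,0]>172))&(S[...,1]>120)&near
for k,m in(("br",br),("red",red)):
    q=np.argwhere(m)
    for r in np.unique(q[:,0]):
        c=q[q[:,0]==r,1]; Q=W[r,c]; print(k,r,c.min(),c.max(),len(c),Q.mean(0).round(4))
r0,c0=a[0]-40,a[1]-45
cv2.imwrite("pics/q.png",cv2.resize(C[a[1]-45:a[1]+40,a[0]-50:a[0]+50,::-1],None,fx=7,fy=7,interpolation=cv2.INTER_CUBIC)); print(a)
np.save("pics/q.npy",C)
E
```

```text
t: 18.2
tcp_pos: [0.6112, 0.0074, 0.0966]
eef_rot: [-3.141, 0.001, 0.109]
contact_force: [-0.1, -0.2, -0.9]
opening: 0.0225
grip_force: 40.3
[0.61116082 0.00739353 0.09659616]
pred axis z=.07,.10,.11,.14 / hole [[320.6 203.9]
 [320.6 192.8]
 [320.5 189. ]
 [320.5 177.3]
 [320.6 208.9]]
br 171 326 326 1 [0.6173 0.0185 0.1552]
br 172 324 324 1 [0.6125 0.0168 0.1508]
br 181 321 323 3 [0.6195 0.0067 0.1359]
br 182 321 321 1 [0.619  0.0045 0.1339]
br 184 325 325 1 [0.6089 0.022  0.1161]
br 185 320 326 6 [0.6176 0.0102 0.1232]
br 186 320 326 6 [0.6181 0.0103 0.1209]
br 187 313 326 6 [0.616  0.0062 0.1188]
br 188 313 326 8 [0.6162 0.0045 0.117 ]
br 189 315 325 11 [0.6182 0.0025 0.1163]
br 190 316 323 8 [ 6.200e-01 -1.000e-04  1.159e-01]
br 191 317 321 5 [0.6166 0.0009 0.1109]
br 192 318 321 4 [0.6122 0.0052 0.1039]
br 193 318 321 4 [0.6129 0.0047 0.1019]
br 194 318 321 4 [0.6128 0.0048 0.0991]
br 195 318 321 4 [0.613  0.0047 0.0966]
br 196 318 321 4 [0.6125 0.005  0.0936]
br 197 317 321 5 [0.6116 0.0042 0.0907]
br 198 317 320 4 [0.6115 0.003  0.0884]
br 199 317 320 4 [0.6108 0.0035 0.0851]
br 200 318 321 4 [0.6135 0.0042 0.0837]
br 201 318 321 4 [0.6117 0.0054 0.0794]
br 202 318 321 4 [0.6114 0.0056 0.0764]
br 203 319 320 2 [0.6115 0.0056 0.0737]
red 172 323 323 1 [0.6105 0.0156 0.1501]
red 173 321 325 5 [0.6086 0.017  0.1461]
red 174 320 325 6 [0.61   0.0147 0.1452]
red 175 320 326 7 [0.6135 0.0136 0.145 ]
red 176 320 325 6 [0.6155 0.0109 0.1446]
red 177 320 326 7 [0.6177 0.0106 0.1434]
red 178 320 326 7 [0.6173 0.0109 0.1406]
red 179 320 326 7 [0.6176 0.0107 0.1383]
red 180 320 325 3 [0.6162 0.0091 0.1356]
red 182 324 325 2 [0.6166 0.0152 0.1284]
red 183 320 324 5 [0.6189 0.0072 0.1303]
red 184 320 322 2 [0.6184 0.0049 0.1284]
red 187 320 321 2 [0.62   0.0025 0.1225]
red 188 319 320 2 [0.6187 0.0008 0.1199]
[320 200]
```

View pics/q.png

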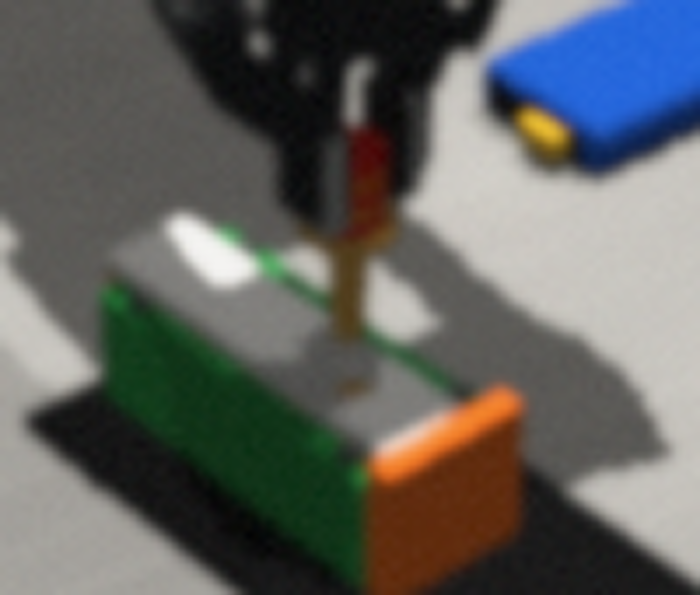

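The shank axis is at about px 319.6 and the hole at about (320.3, 210.3). The estimates agree on a shift of about 2 mm towards the stop. I apply that and descend, feeling for contact.

To row units: 0.004 m is 0.08, 0.0022 m is 0.044.

```bash
echo '[[[0.015,0.044,-0.006,0.08,0],[0.015,0,0,0.08,0],[0.015,0,0,0.06,0],[0.015,0,0,0.02,0],[0.015,0,0,0,0]]]' > path.dat && python3 drive.py path.dat
echo '[[[0.015,0,0,0.03,0],[0.015,0,0,0.03,0],[0.015,0,0,0,0]]]' > path.dat && python3 drive.py path.dat
```

```text
t: 18.75
tcp_pos: [0.6135, 0.0084, 0.0849]
eef_rot: [-3.142, 0.0, 0.11]
contact_force: [-1.0, -0.4, -0.8]
opening: 0.0225
grip_force: 40.3
t: 19.05
tcp_pos: [0.6135, 0.0083, 0.0819]
eef_rot: [-3.142, 0.0, 0.11]
contact_force: [0.4, 0.8, -0.1]
opening: 0.0224
grip_force: 40.3
```

To row units: 0.0012 m is 0.024.

```bash
echo '[[[0.015,0,0,0.024,0],[0.015,0,0,0.024,0],[0.015,0,0,0,0]]]' > path.dat && python3 drive.py path.dat
```

```text
t: 19.35
tcp_pos: [0.6135, 0.0083, 0.0795]
eef_rot: [-3.142, 0.0, 0.11]
contact_force: [0.1, -0.1, -0.7]
opening: 0.0225
grip_force: 40.3
```

To row units: 0.0012 m is 0.024.

```bash
echo '[[[0.015,0,0,0.024,0],[0.015,0,0,0.024,0],[0.015,0,0,0,0]]]' > path.dat && python3 drive.py path.dat
```

```text
t: 19.65
tcp_pos: [0.6135, 0.0083, 0.0771]
eef_rot: [-3.142, 0.0, 0.11]
contact_force: [-0.1, -0.3, -1.8]
opening: 0.0225
grip_force: 40.3
```

To row units: 0.0012 m is 0.024.

```bash
echo '[[[0.015,0,0,0.024,0],[0.015,0,0,0.024,0],[0.015,0,0,0,0]]]' > path.dat && python3 drive.py path.dat
```

```text
t: 19.95
tcp_pos: [0.6135, 0.0083, 0.0747]
eef_rot: [3.142, 0.0, 0.11]
contact_force: [-0.9, -0.3, -0.5]
opening: 0.0224
grip_force: 40.3
```

To row units: 0.0012 m is 0.024.

```bash
echo '[[[0.015,0,0,0.024,0],[0.015,0,0,0.024,0],[0.015,0,0,0,0]]]' > path.dat && python3 drive.py path.dat
```

```text
t: 20.25
tcp_pos: [0.6135, 0.0083, 0.0723]
eef_rot: [-3.142, 0.0, 0.11]
contact_force: [0.1, 0.1, -0.6]
opening: 0.0226
grip_force: 40.3
```

To row units: 0.0012 m is 0.024.

```bash
echo '[[[0.015,0,0,0.024,0],[0.015,0,0,0.024,0],[0.015,0,0,0,0]]]' > path.dat && python3 drive.py path.dat
```

```text
t: 20.55
tcp_pos: [0.6136, 0.0083, 0.0699]
eef_rot: [-3.142, 0.0, 0.11]
contact_force: [0.1, 0.2, -1.0]
opening: 0.0228
grip_force: 40.3
```

To row units: 0.0012 m is 0.024.

```bash
echo '[[[0.015,0,0,0.024,0],[0.015,0,0,0.024,0],[0.015,0,0,0,0]]]' > path.dat && python3 drive.py path.dat
```

```text
t: 20.85
tcp_pos: [0.6135, 0.0083, 0.0675]
eef_rot: [-3.142, 0.0, 0.11]
contact_force: [-0.1, 0.2, -1.2]
opening: 0.0226
grip_force: 40.3
```

To row units: 0.0012 m is 0.024.

```bash
echo '[[[0.015,0,0,0.024,0],[0.015,0,0,0.024,0],[0.015,0,0,0.024,0]]]' > path.dat && python3 drive.py path.dat
```

```text
t: 21.15
tcp_pos: [0.6136, 0.0083, 0.064]
eef_rot: [-3.142, 0.0, 0.11]
contact_force: [-0.6, -0.3, 0.0]
opening: 0.0225
grip_force: 40.3
```

To row units: 0.0012 m is 0.024.

```bash
echo '[[[0.015,0,0,0.024,0],[0.015,0,0,0.024,0],[0.015,0,0,0.024,0]]]' > path.dat && python3 drive.py path.dat
```

```text
t: 21.45
tcp_pos: [0.6136, 0.0083, 0.0604]
eef_rot: [-3.142, 0.0, 0.11]
contact_force: [-0.3, 0.3, -0.8]
opening: 0.0226
grip_force: 40.3
```

To row units: 0.0012 m is 0.024.

```bash
echo '[[[0.015,0,0,0.024,0],[0.015,0,0,0.024,0],[0.015,0,0,0.024,0]]]' > path.dat && python3 drive.py path.dat
```

```text
t: 21.75
tcp_pos: [0.6136, 0.0083, 0.0568]
eef_rot: [-3.142, -0.0, 0.11]
contact_force: [-0.1, -0.6, -1.2]
opening: 0.0225
grip_force: 40.3
```

To row units: 0.0012 m is 0.024.

```bash
echo '[[[0.015,0,0,0.024,0],[0.015,0,0,0.024,0],[0.015,0,0,0.024,0]]]' > path.dat && python3 drive.py path.dat
```

```text
t: 22.05
tcp_pos: [0.6136, 0.0083, 0.0532]
eef_rot: [-3.142, 0.0, 0.11]
contact_force: [-0.0, 0.8, -1.2]
opening: 0.0224
grip_force: 40.3
```

To row units: 0.0012 m is 0.024.

```bash
echo '[[[0.015,0,0,0.024,0],[0.015,0,0,0.024,0],[0.015,0,0,0.024,0]]]' > path.dat && python3 drive.py path.dat
```

```text
t: 22.35
tcp_pos: [0.6136, 0.0083, 0.0496]
eef_rot: [-3.142, 0.0, 0.11]
contact_force: [0.2, 0.1, -0.9]
opening: 0.0224
grip_force: 40.3
```

To row units: 0.0012 m is 0.024.

```bash
echo '[[[0.015,0,0,0.024,0],[0.015,0,0,0.024,0],[0.015,0,0,0.024,0]]]' > path.dat && python3 drive.py path.dat
```

```text
t: 22.65
tcp_pos: [0.6136, 0.0083, 0.046]
eef_rot: [-3.142, 0.0, 0.11]
contact_force: [0.6, 0.3, -0.7]
opening: 0.0226
grip_force: 40.3
```

To row units: 0.0012 m is 0.024, 0.001 m is 0.02.

```bash
echo '[[[0.015,0,0,0.024,0],[0.015,0,0,0.02,0],[0.015,0,0,0,0]]]' > path.dat && python3 drive.py path.dat
```

```text
t: 22.95
tcp_pos: [0.6136, 0.0083, 0.0437]
eef_rot: [-3.142, 0.0, 0.11]
contact_force: [0.4, -0.4, -1.1]
opening: 0.0225
grip_force: 40.3
```

To row units: 0.0008 m is 0.016, 0.0004 m is 0.008.

```bash
echo '[[[0.015,0,0,0.016,0],[0.015,0,0,0.008,0],[0.015,0,0,0,0]]]' > path.dat && python3 drive.py path.dat
```

```text
t: 23.25
tcp_pos: [0.6136, 0.0083, 0.0426]
eef_rot: [-3.142, 0.0, 0.11]
contact_force: [0.3, -0.2, -0.8]
opening: 0.0229
grip_force: 40.3
```

To row units: 0.0007 m is 0.014.

```bash
echo '[[[0.015,0,0,0.014,0],[0.015,0,0,0.014,0],[0.015,0,0,0,0]]]' > path.dat && python3 drive.py path.dat
```

```text
t: 23.55
tcp_pos: [0.6136, 0.0083, 0.0412]
eef_rot: [-3.142, 0.0, 0.11]
contact_force: [0.6, -0.0, -1.1]
opening: 0.0228
grip_force: 40.3
```

To row units: 0.0007 m is 0.014.

```bash
echo '[[[0.015,0,0,0.014,0],[0.015,0,0,0,0]]]' > path.dat && python3 drive.py path.dat
```

```text
t: 23.75
tcp_pos: [0.6136, 0.0083, 0.0405]
eef_rot: [-3.142, 0.0, 0.11]
contact_force: [-0.2, -0.3, -1.1]
opening: 0.0225
grip_force: 40.3
```

To row units: 0.0007 m is 0.014.

```bash
echo '[[[0.015,0,0,0.014,0],[0.015,0,0,0,0]]]' > path.dat && python3 drive.py path.dat
```

```text
t: 23.95
tcp_pos: [0.6136, 0.0083, 0.0398]
eef_rot: [-3.142, 0.0, 0.11]
contact_force: [-0.9, -0.0, -1.4]
opening: 0.0225
grip_force: 40.3
```

To row units: 0.0006 m is 0.012.

```bash
echo '[[[0.015,0,0,0.012,0],[0.015,0,0,0,0]]]' > path.dat && python3 drive.py path.dat
```

```text
t: 24.15
tcp_pos: [0.6138, 0.0083, 0.0397]
eef_rot: [3.142, -0.001, 0.11]
contact_force: [-1.0, -0.1, 2.9]
opening: 0.0229
grip_force: 40.8
```

To row units: 0.0006 m is 0.012.

```bash
echo '[[[0.015,0,0,0.012,0],[0.015,0,0,0,0]]]' > path.dat && python3 drive.py path.dat
```

```text
t: 24.35
tcp_pos: [0.6141, 0.0083, 0.0396]
eef_rot: [3.141, -0.001, 0.11]
contact_force: [-1.8, 0.9, 9.3]
opening: 0.0226
grip_force: 41.3
```

To row units: 0.0006 m is 0.012.

```bash
echo '[[[0.015,0,0,0.012,0],[0.015,0,0,0,0]]]' > path.dat && python3 drive.py path.dat
```

```text
t: 24.55
tcp_pos: [0.6141, 0.0083, 0.0396]
eef_rot: [3.141, -0.001, 0.11]
contact_force: [-4.7, -0.7, 13.0]
opening: 0.0225
grip_force: 41.8
```

The collar is seated exactly where expected. I relax the press, open the fingers and withdraw straight up.

To row units: -0.0014 m is -0.028.

```bash
echo '[[[0.015,0,0,-0.028,0],[0.015,0,0,0,0],[0.06,0,0,0,0],[0.06,0,0,0,0],[0.06,0,0,0,0]]]' > path.dat && python3 drive.py path.dat
echo '[[[0.06,0,0,-0.1,0],[0.06,0,0,-0.4,0],[0.06,0,0,-0.8,0],[0.06,0,0,-0.8,0],[0.06,0,0,-0.8,0]]]' > path.dat && python3 drive.py path.dat
echo '[[[0.06,-1,0,0,0],[0.06,-1,0,0,0],[0.06,-1,0,0,0],[0.06,0,0,0,0],[0.06,0,0,0,0]]]' > path.dat && python3 drive.py path.dat
python3 - <<'E'
from h import *
for n in("top","scene"):
    g=grab(n); S=cv2.cvtColor(g["pixels"],cv2.COLOR_RGB2HSV); W=cloud(g)
    near=(np.hypot(W[...,0]-.612,W[...,1]-.0085)<.03)&(W[...,2]>.05)
    red=((S[...,0]<7)|(S[...,0]>172))&(S[...,1]>120)&near
    Q=W[red]; print(n,len(Q),Q.mean(0).round(4),np.percentile(Q[:,2],[5,90,98]).round(4),rect(g,red,.088) if n=="top" else "")
E
```

```text
t: 25.05
tcp_pos: [0.6135, 0.0083, 0.0393]
eef_rot: [-3.142, 0.0, 0.11]
contact_force: [-1.1, -1.0, 0.5]
opening: 0.06
grip_force: 0.0
t: 25.55
tcp_pos: [0.6134, 0.0083, 0.1865]
eef_rot: [3.142, -0.0, 0.11]
contact_force: [0.1, -0.5, -0.6]
opening: 0.0597
grip_force: 0.0
t: 26.05
tcp_pos: [0.4642, -0.0082, 0.1857]
eef_rot: [3.141, -0.003, 0.109]
contact_force: [0.7, 0.4, -0.1]
opening: 0.0602
grip_force: 0.0
top 78 [0.6112 0.0094 0.0885] [0.0856 0.0907 0.0917] (array([611.3,   9.4]), array([612.1,   9.4]), array([19.2, 19.2]), 1.71)
scene 70 [0.6149 0.0058 0.0873] [0.0816 0.0897 0.0906]
```

The handle top measures about 0.088 m, which is the fully home height. The pin stands at (0.611, 0.009), over the hole, and the robot is clear, so I hand in.

```bash
python3 -c "
from plant import robot, optics, workorder, readout
print(workorder.sign_off())"
```

```text
the job is handed in; nothing more can be done
None
```

The three bars are home against the stop, the pin is through all of them with its collar seated on the top bar and let go, and the job is handed in; `sign_off()` returned no verdict.

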